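# Turn the spot plate wells up against the backstop

## Robot

A 6-joint arm with a two-finger parallel gripper is mounted at the origin on the work surface. World frame = base frame: x ahead of the robot, y to its left, z up, the work surface at z = 0. Lengths are in m, angles in degrees, forces in N, time in s.
With the tool pointing down it reaches from about 0.325 to 0.85 m from the base axis. Payload 15.5 kg.
Tool frame: the origin (TCP) lies at the very end of the fingers, on their centre line; the grasp point (between the pads) lies arm.grip_depth behind it (arm.grip_depth is the distance from the TCP to the grasp point, in m); z points along the fingers, y is the direction in which the jaws open and shut (so a half turn about z gives the same grasp; the last joint's range is limited). The gripper opens to 91 mm and grips with 3 to 60 N. Pads are 32 mm wide; open, the fingers measure 118 mm over their backs; the gripper's body (76 mm by 178 mm) begins 60 mm behind the grasp point.
Start: joints at [69.471, 28.281, 77.091, -0, 74.628, -5.472], TCP at [0.162, 0.604, 0.214] pointing down, gripper open.
Joint ranges: [-166.48, 166.48], [-47.26, 123.95], [12.59, 153.08], [-70.14, 250.14], [6.76, 159.57], [-176.63, 176.63]. Speed limits (degrees/s): [108.29, 108.29, 147.25, 172.46, 172.46, 172.46].

## Interface

Orientations are given as a 3x3 rotation matrix whose columns are the frame's x, y, z axes.
In Python, from rig import arm gives the robot as it stands. Calls block until the motion is done:
- arm.move_to(position, orientation): joint-space move of the TCP to a pose.
- arm.move_l(position, orientation=None, feed=0.15): straight line of the TCP; orientation=None keeps the orientation; feed is the mean speed in m/s.
- arm.move_joints(angles): joint-space move.
- arm.grip(opening): finger opening in m; the grip force is fixed at half the most; returns when the fingers have stopped.
- arm.sleep(seconds).
- arm.solve_ik(position, orientation): joint angles nearest the present ones, or None.
- arm.snapshot(name): name is "scene" or "top"; returns the picture (400x640x3 uint8, red, green, blue); there is no depth.
- arm.get_calibration(name): a dict with "intrinsics" (3x3 intrinsics, pixels), "cam_to_world" (4x4, takes a point from camera to world coordinates). Camera axes: x right, y down, z forward; pixel columns grow to the right and rows downward; lengths in m; the calibration is good to about 2 mm. A picture is of the moment at which its call begins. get_calibration takes no time and is no camera call.
A pose or a line that the arm cannot do raises arm.Unreachable and nothing moves.
- arm.sign_off(): hands the job in, once; it reports no verdict.
Readings, each from a call of its own:
- arm.current_t(): time.
- arm.current_joint_positions(): joint angles.
- arm.current_dq(): joint speeds.
- arm.current_tau(): joint torques, N m.
- arm.current_ee_pos(): TCP position.
- arm.current_tool_rot(): TCP orientation.
- arm.current_force(): force on the tool from outside, world axes, zero at the start.
- arm.current_torque(): the same for the moment, N m.
- arm.current_width(): finger opening in m.
Only numpy, scipy, OpenCV 4.12 (cv2) and the standard library are available. Lean on these libraries where they do the work, as an engineer would, in place of code of your own. Each camera call takes 0.05 s, during which the arm holds its last target.

## Task

The spot plate lies wells down on the grey board of the turning station. With the fingertips, push it into the yellow backstop until it tips up and leans there, then push its raised edge from behind so that it falls over and lies flat on the board with its wells up. Do not pick it up or lift it off the board, and leave everything else on the bench undisturbed.

Things in the scene. Friction and masses are not known exactly. Their poses are not given: they have to be found in the camera images.
- station: Turning station, fixed to the bench: grey board 250 x 180 mm, 8 mm thick (top 8 mm above the bench), with a low yellow backstop across one end. Origin: on the bench, under the middle of the line where the backstop's slope begins. x points from the board's open end into the backstop, y along the backstop, z up. The board spans x -190 to +60 mm, y -90 to +90 mm.
- slope_foot (a point): Middle of the foot of the backstop's slope, on the board's top (station x = 0). The backstop is 170 mm wide and slippery against the plate (friction about 0.2; the board is grippier, about 0.6). Its face steepens in steps: at 45 degrees to x = 12 mm (12 mm above the board), 56 degrees to x = 20 (24 high), 68 degrees to x = 26 (39 high), then 77 degrees to its top edge.
- stop_top (a point): Middle of the backstop's top edge: station x = 31 mm, 60 mm above the board's top (68 mm above the bench). The wall is 6 mm thick there; behind it nothing is higher than 53 mm above the bench.
- plate: Spot plate, rigid plastic, 90 mm (x) by 110 mm (y) by 10 mm, about 130 g: one side plain blue, the other white with 12 grey wells. Starts flat on the board, blue up, x within 10 degrees of the station's x, 5 to 60 mm short of the slope. Origin: middle of the white wells face. z points out of the blue side (up at the start, down once turned over), x to the edge that faces the backstop at the start.
- edge_near (a point): Middle of the spot plate's -x edge, which faces the open end at the start (45 mm from the plate's middle), at half its thickness. Pushed along station x here, low down, the plate's far edge rides up the backstop; with this edge near the foot of the slope the plate leans there by itself at about 60 degrees, blue side toward the open end
- edge_far (a point): Middle of the spot plate's +x edge, which faces the backstop at the start (45 mm from the middle), at half its thickness. When the plate leans, this edge stands 10 to 25 mm above the backstop's top; pushed from behind here toward the open end, the plate passes upright and falls onto its blue side
- edge_left (a point): Middle of the spot plate's +y edge (55 mm from the middle), at half its thickness
- edge_right (a point): Middle of the spot plate's -y edge (55 mm from the middle), at half its thickness
- reagent_jar: Bystander, not to be disturbed: brown glass jar with black cap, 48 mm wide, 65 mm tall, standing on the bench beside the station. Origin: middle of its underside.
- beaker: Bystander, not to be disturbed: small clear glass beaker, 52 mm wide, 62 mm tall, standing on the bench beside the station. Origin: middle of its underside.
- stopper: Bystander, not to be disturbed: red tapered stopper, 30 mm wide, 30 mm tall, standing on the bench beside the station. Origin: middle of its underside.
- flask: Bystander, not to be disturbed: green conical flask, 76 mm wide, 109 mm tall. Origin: middle of its underside.
- mortar: Bystander, not to be disturbed: white ceramic mortar bowl, 90 mm wide, 50 mm tall. Origin: middle of its underside.
- spatula: Bystander, not to be disturbed: lab spatula lying on the bench, 170 mm long, body x along it from handle to blade. Origin: middle of its underside.
- wash_bottle: Bystander, not to be disturbed: white plastic bottle with red cap, 60 mm wide, 130 mm tall. Origin: middle of its underside.
Mind the look-alikes: they are no part of the job. Leave any brown or orange look-alike of the plate alone.

How it is judged (in metres and radians):
On the way:
1. the spot plate is tipped up, steeper than 45 degrees, at the backstop (angle between plate's own z axis and vertical between 0.8 and 1.65 rad and x of plate in the frame of station above -0.02 m), for 0.1 s.
At the end, for the whole second after the job is handed in: The spot plate lies still and flat (within 5 degrees) on the station's board, wells up, its middle 30 to 150 mm in front of the foot of the slope and within 45 mm of the board's middle line (angle between plate's own z axis and vertical above 3.05 rad and height (world z) of plate between 0.014 and 0.022 m and x of plate in the frame of station between -0.15 and -0.03 m and y of plate in the frame of station between -0.045 and 0.045 m and linear speed of plate below 0.02 m/s); the robot touches nothing.
It fails at once if the spot plate is lifted: all four of its edges more than 40 mm above the bench (height (world z) of each of edge_near, edge_far, edge_left, edge_right above 0.04 m).
It fails at once if the spot plate's middle rises more than 83 mm above the bench (height (world z) of plate above 0.083 m).
It fails at once if a bystander is moved more than 20 mm (distance of any of reagent_jar, beaker, stopper, flask, mortar, spatula, wash_bottle from where it was at the start of the episode above 0.02 m).
It also fails if it takes over 45 s, if anything falls off the work surface, if the arm or the gripper's body presses on something with over 40 N, if the wrist force passes 120 N, or if a joint passes its speed limit or range.

## Working session

There is one attempt and no reset: what is moved stays moved. The work goes in short steps, each a Python script; the robot and the scene stay as the last script left them, time stands still between calls to the robot, and variables do not carry over. Pictures are saved under pics/ and viewed, and the job is handed in when it is done.

```bash
mkdir -p pics; ls; python3 - <<'E'
from rig import arm
import cv2
for n in("scene","top"):
    im=arm.snapshot(n); cv2.imwrite(f"pics/a_{n}.png",im[:,:,::-1])
    c=arm.get_calibration(n); print(n,c["intrinsics"],c["cam_to_world"])
print(arm.current_t(),arm.grip_depth)
E
```

```text
pics
scene [[384.41703377   0.         321.50500035]
 [  0.         384.41703377 200.32853498]
 [  0.           0.           1.        ]] [[-0.30741991  0.59946616 -0.73900834  1.47301742]
 [ 0.95157228  0.19220706 -0.2399305   0.32880418]
 [-0.00178759 -0.77697926 -0.62952366  0.80598127]
 [ 0.          0.          0.          1.        ]]
top [[471.38300699   0.         310.21740177]
 [  0.         471.38300699 187.13971421]
 [  0.           0.           1.        ]] [[ 2.80160427e-02 -9.87321396e-01  1.56242000e-01  3.49139518e-01]
 [-9.99599051e-01 -2.83131244e-02  3.24216142e-04  3.02041841e-02]
 [ 4.10359366e-03 -1.56188438e-01 -9.87718752e-01  1.50904284e+00]
 [ 0.00000000e+00  0.00000000e+00  0.00000000e+00  1.00000000e+00]]
0.1 0.0188
```

View pics/a_scene.png

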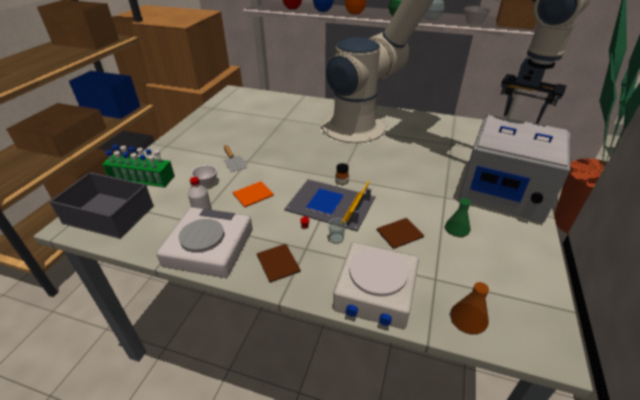

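View pics/a_top.png

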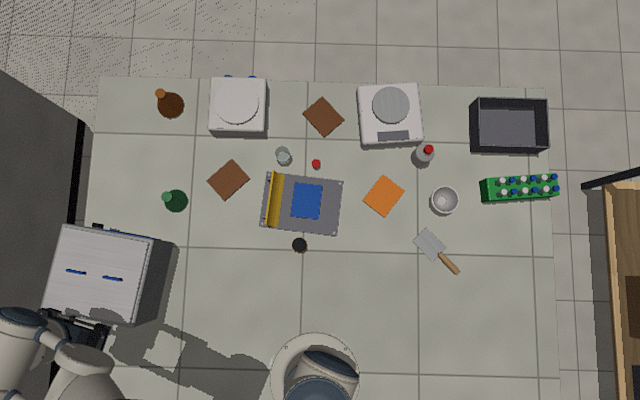

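The blue plate is at top pixel (306,201), on the grey board with the yellow backstop at left (274,200). The brown plates at (228,180) and (324,117) and the orange one at (383,196) are look-alikes. I'll confirm this in an enlarged crop.

```bash
python3 - <<'E'
import cv2
a=cv2.imread("pics/a_top.png")[140:260,240:360]
cv2.imwrite("pics/crop1.png",cv2.resize(a,(600,600),interpolation=cv2.INTER_CUBIC))
a=cv2.imread("pics/a_scene.png")[150:250,270:400]
cv2.imwrite("pics/crop2.png",cv2.resize(a,(780,600),interpolation=cv2.INTER_CUBIC))
E
```

```text
(no output)
```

View pics/crop1.png

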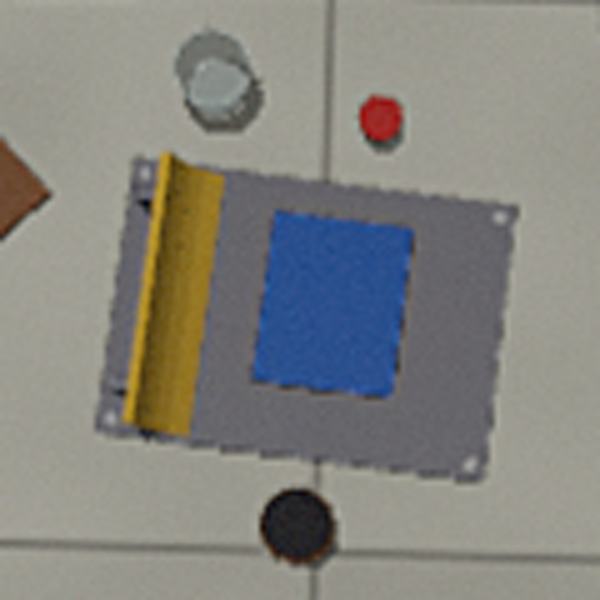

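View pics/crop2.png

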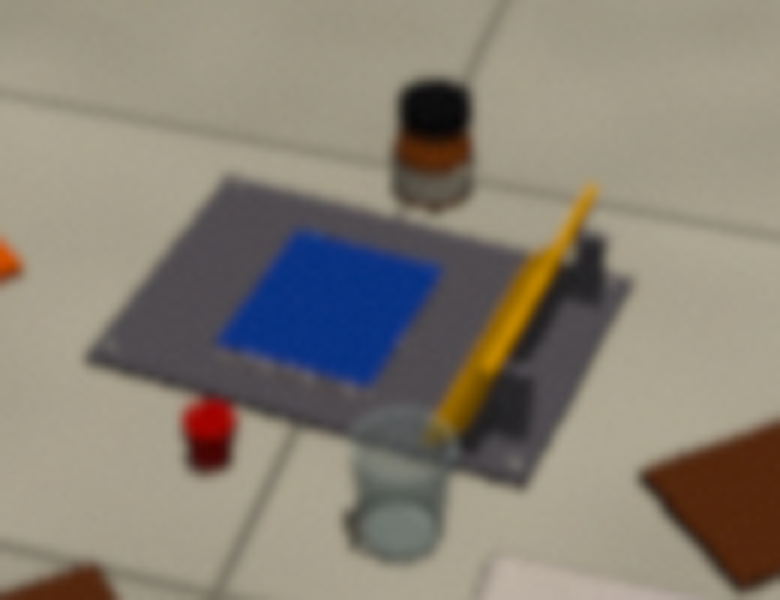

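The crop shows the blue plate flat on the board at crop px (335,305), with the yellow backstop to its left. The beaker is at (218,85), the stopper at (381,118) and the jar at (298,525). Next I'll compute the poses.

```bash
cat > h.py <<'E'
import numpy as np, cv2
from rig import arm
def ray(name,px,z):
    c=arm.get_calibration(name);K=c["intrinsics"];T=c["cam_to_world"]
    px=np.atleast_2d(np.array(px,float));d=(np.linalg.inv(K)@np.c_[px,np.ones(len(px))].T).T@T[:3,:3].T
    o=T[:3,3];return o+d*((z-o[2])/d[:,2])[:,None]
def proj(name,P):
    c=arm.get_calibration(name);K=c["intrinsics"];T=np.linalg.inv(c["cam_to_world"])
    p=np.atleast_2d(P)@T[:3,:3].T+T[:3,3];p=p@K.T;return p[:,:2]/p[:,2:]
def fit(model,obs): # 2D rigid
    mm=model.mean(0);om=obs.mean(0);U,S,V=np.linalg.svd((model-mm).T@(obs-om))
    D=np.diag([1,np.sign(np.linalg.det(V.T@U.T))]);R=V.T@D@U.T
    return R,om-R@mm
E
cat > m.py <<'E'
from h import *
cr=lambda l:(np.array(l)+.0-2)/5+[240,140]
B=ray("top",cr([(135,157),(517,207),(480,480),(98,432)]),.008)[:,:2]
M=np.array([(.06,-.09),(-.19,-.09),(-.19,.09),(.06,.09)])
R,t=fit(M,B);print("station ang",np.degrees(np.arctan2(R[1,0],R[0,0])),t,"resid",np.round((M@R.T+t-B)*1e3,1).tolist())
im=cv2.imread("pics/a_top.png").astype(int)
m=((im[...,0]-im[...,2]>60)).astype(np.uint8);m[:, :270]=0;m[:,340:]=0;m[:170]=0;m[240:]=0
c=max(cv2.findContours(m,0,1)[0],key=cv2.contourArea);r=cv2.minAreaRect(c);b=cv2.boxPoints(r);print(b.tolist())
P=ray("top",b,.018)[:,:2];S=(P-t)@R;print("plate corners st",np.round(S*1e3,1).tolist(),"mid",S.mean(0))
for n,px,z in [("jar",(298,525),.065),("beakertop",(212,62),.062),("stopper",(381,118),.03)]:
    p=ray("top",cr([px]),z)[:,:2];print(n,p,np.round((p-t)@R*1e3))
print("stoptop ends",np.round((ray("top",cr([(168,153),(127,424)]),.068)[:,:2]-t)@R*1e3,1).tolist())
print("foot ends",np.round((ray("top",cr([(224,175),(189,436)]),.008)[:,:2]-t)@R*1e3,1).tolist())
np.savez("st.npz",R=R,t=t)
E
python3 m.py
```

```text
station ang 84.2283613551291 [0.54035    0.12318526] resid [[0.5, 0.4], [1.1, -0.3], [-1.6, -2.6], [0.0, 2.5]]
[[290.0615539550781, 215.50770568847656], [294.2615661621094, 181.90769958496094], [321.8307800292969, 185.35386657714844], [317.6307678222656, 218.95387268066406]]
plate corners st [[-35.8, 44.9], [-34.6, -64.0], [-123.7, -64.3], [-123.9, 44.5]] mid [-0.07951525 -0.00972862]
jar [[0.39967466 0.05922701]] [[-78. 134.]]
beakertop [[0.68731274 0.12249948]] [[  14. -146.]]
stopper [[0.66120444 0.01499293]] [[ -95. -131.]]
stoptop ends [[32.7, -83.9], [33.9, 86.3]]
foot ends [[0.8, -85.3], [-0.3, 84.8]]
```

Station and plate are localized: the plate middle is at station (-80,-10) mm and its yaw is about 0. Next I'll check the obstacles on the way in and the reachability.

```bash
cat >> h.py <<'E'
import os
if os.path.exists("st.npz"):
    _z=np.load("st.npz");SR,St=_z["R"],_z["t"]
def W(x,y,z):
    p=SR@[x,y]+St;return np.array([p[0],p[1],z])
def OR(s=1):
    X=np.r_[SR[:,0],0]*s;Z=np.array([0,0,-1.]);return np.c_[X,np.cross(Z,X),Z]
def snap(tag):
    ims=[]
    for n,(r0,r1,c0,c1) in {"scene":(120,270,260,410),"top":(130,280,230,380)}.items():
        im=arm.snapshot(n)[:,:,::-1];ims.append(cv2.resize(im[r0:r1,c0:c1],(400,400),interpolation=cv2.INTER_CUBIC))
    cv2.imwrite(f"pics/{tag}.png",np.hstack(ims))
E
python3 - <<'E'
from h import *
print(arm.current_tool_rot())
print("oven top px@.2",ray("top",[(62,225),(155,237),(133,325),(42,310)],.2).round(3).tolist())
for s in(1,-1):
  for p in [(-.175,-.01,.2),(-.175,-.01,.012),(-.02,-.01,.012),(.1,-.01,.2),(.1,-.01,.076)]:
    q=arm.solve_ik(W(*p),OR(s));print(s,p,None if q is None else np.round(q,1))
up=arm.current_ee_pos()+[0,0,.17];q=arm.solve_ik(up,arm.current_tool_rot());print(up,q)
E
```

```text
[[-9.65668813e-01  2.59776057e-01 -3.78365650e-04]
 [ 2.59776313e-01  9.65668287e-01 -1.01347482e-03]
 [ 1.02099215e-04 -1.07697146e-03 -9.99999415e-01]]
oven top px@.2 [[0.43, 0.715, 0.2], [0.405, 0.455, 0.2], [0.168, 0.495, 0.2], [0.201, 0.744, 0.2]]
1 (-0.175, -0.01, 0.2) [-12.   21.9  90.8  -0.   67.2  -6.2]
1 (-0.175, -0.01, 0.012) [-12.   37.5 100.7  -0.   41.8  -6.2]
1 (-0.02, -0.01, 0.012) [ 4.4 38.6 97.4 -0.  44.  10.2]
1 (0.1, -0.01, 0.2) [15.9 27.2 81.4 -0.  71.4 21.7]
1 (0.1, -0.01, 0.076) [15.9 35.6 88.5 -0.  55.9 21.7]
-1 (-0.175, -0.01, 0.2) [-12.   21.9  90.8  -0.   67.2 173.8]
-1 (-0.175, -0.01, 0.012) [-12.   37.5 100.7  -0.   41.8 173.8]
-1 (-0.02, -0.01, 0.012) [   4.4   38.6   97.4   -0.    44.  -169.8]
-1 (0.1, -0.01, 0.2) [  15.9   27.2   81.4   -0.    71.4 -158.3]
-1 (0.1, -0.01, 0.076) [  15.9   35.6   88.5   -0.    55.9 -158.3]
[0.16224624 0.60321731 0.38340296] [ 6.94705140e+01  2.23271237e+01  6.10230810e+01 -6.22203008e-05
  9.67117780e+01 -5.47270658e+00]
```

```bash
python3 - <<'E'
from h import *
p=arm.current_ee_pos();arm.move_l(p+[0,0,.17],feed=.25)
arm.move_to(W(-.175,-.01,.33),OR(1))
arm.grip(.06)
arm.move_l(W(-.175,-.01,.012),feed=.2)
arm.sleep(.2)
print(arm.current_t(),arm.current_ee_pos(),W(-.175,-.01,.012),arm.current_force(),arm.current_width())
snap("b")
E
```

```text
6.1833 [ 0.53299784 -0.05198949  0.01250873] [ 0.53270064 -0.05193323  0.012     ] [0.16658976 0.56620059 0.18761071] 0.06032549732046325
```

View pics/b.png

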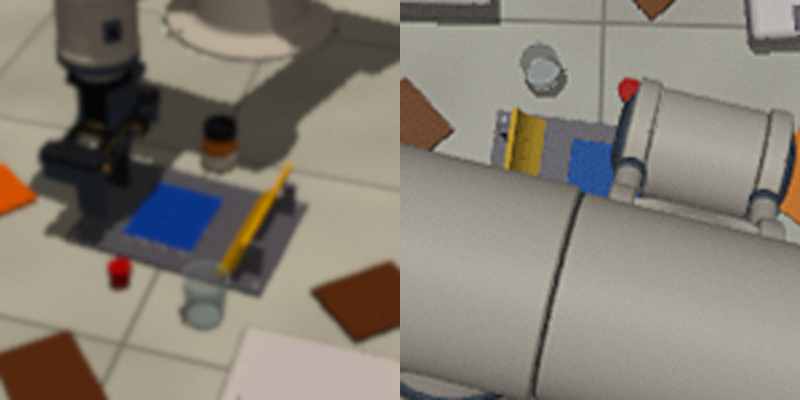

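The fingers (scene crop about (95,210)) stand on the board just behind the plate's near edge, clear of the stopper at (120,272). I'll push in steps and watch the force.

```bash
python3 - <<'E'
from h import *
for x in(-.14,-.11,-.09,-.075,-.06,-.05):
    arm.move_l(W(x,-.01,.012),feed=.07)
    f=arm.current_force();print(x,round(arm.current_t(),2),(SR.T@f[:2]).round(2),round(f[2],2))
snap("c")
E
```

```text
-0.14 6.93 [ 0.13 -0.31] 0.54
-0.11 7.51 [-0.97 -0.62] -0.98
-0.09 7.94 [-0.46 -1.08] -0.41
-0.075 8.31 [-0.8  -0.26] 0.09
-0.06 8.68 [-0.43  0.37] 0.2
-0.05 8.97 [-0.39  0.01] -0.33
```

View pics/c.png

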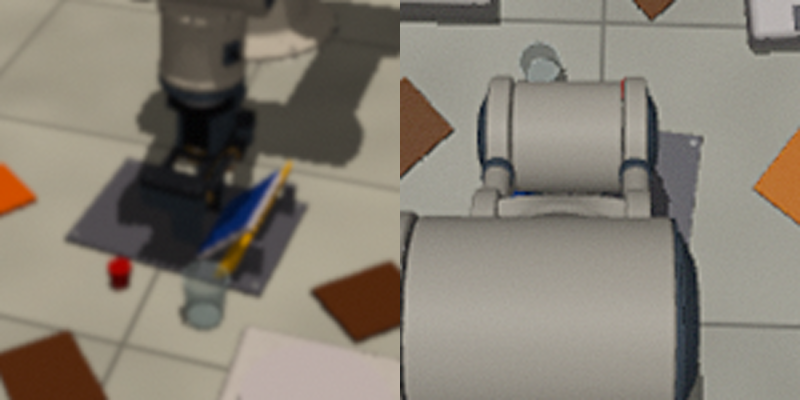

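The plate (scene crop about (235,220)) is riding up the backstop, already steep. I'll continue until its near edge reaches the foot.

```bash
python3 - <<'E'
from h import *
for x in(-.04,-.03,-.022):
    arm.move_l(W(x,-.01,.012),feed=.05)
    f=arm.current_force();print(x,round(arm.current_t(),2),(SR.T@f[:2]).round(2),round(f[2],2),((arm.current_ee_pos()[:2]-St)@SR).round(4))
arm.sleep(.3)
snap("d0")
arm.move_l(W(-.075,-.01,.012),feed=.12)
arm.move_l(W(-.10,-.01,.2),feed=.25)
snap("d")
E
```

```text
-0.04 9.42 [-0.14  0.18] -0.58 [-0.0396 -0.01  ]
-0.03 9.77 [-0.9   0.51] -0.33 [-0.0296 -0.01  ]
-0.022 10.07 [-0.44  0.71] 0.66 [-0.0218 -0.01  ]
```

View pics/d0.png

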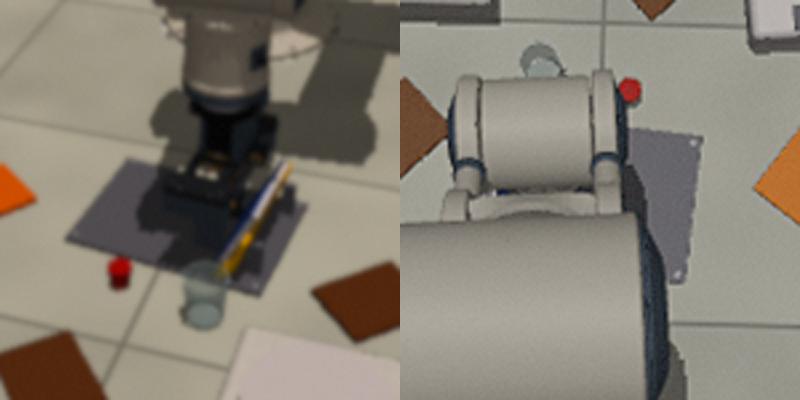

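View pics/d.png

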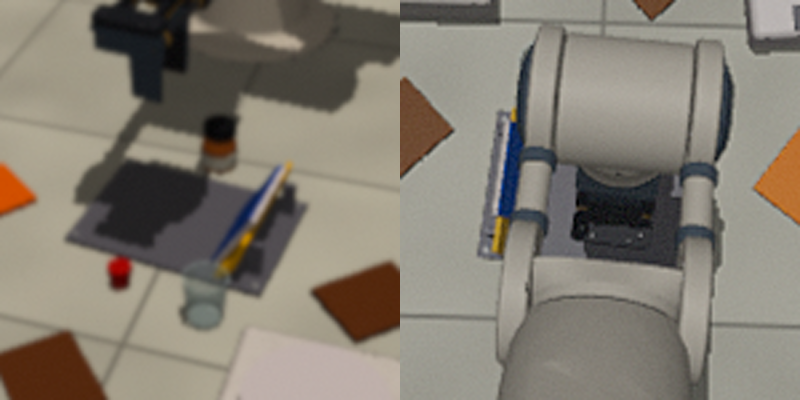

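```bash
python3 - <<'E'
from h import *
a=arm.snapshot("top")[160:240,250:310,::-1];b=arm.snapshot("scene")[170:240,320:390,::-1]
cv2.imwrite("pics/e.png",np.hstack([cv2.resize(a,(375,500),interpolation=2),cv2.resize(b,(425,500),interpolation=2)]))
E
```

```text
(no output)
```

View pics/e.png

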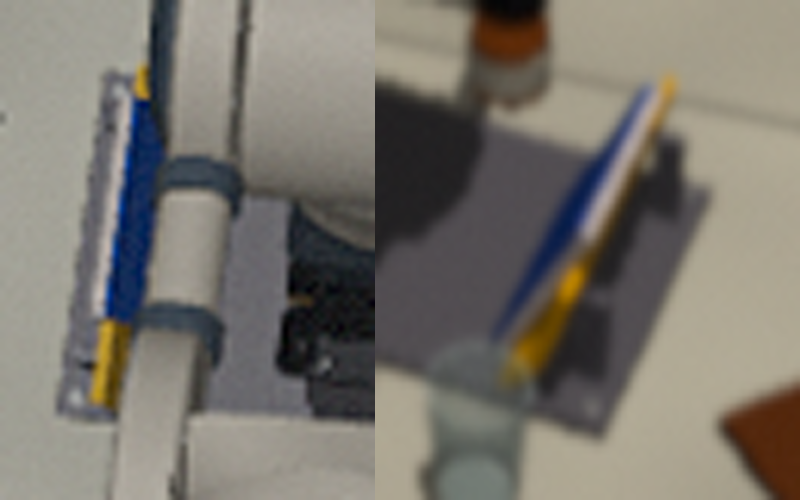

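```bash
python3 - <<'E'
from h import *
px=np.array([(120,100),(97,312),(132,100),(107,320)])/6.25+[250,160]
for z in(.080,.088,.093): print(z,((ray("top",px,z)[:,:2]-St)@SR*1e3).round(1).tolist())
E
```

```text
0.08 [[41.2, -62.1], [37.4, 43.2], [35.3, -62.9], [32.0, 46.5]]
0.088 [[40.3, -60.8], [36.6, 44.0], [34.5, -61.5], [31.2, 47.2]]
0.093 [[39.8, -59.9], [36.0, 44.5], [34.0, -60.7], [30.7, 47.7]]
```

The plate leans cleanly on the backstop (blue face to the open end). Its top edge is at station x about 39 mm, y about -61 to +45. Now I'll go over behind it and push back.

```bash
python3 - <<'E'
from h import *
arm.move_l(W(.085,-.008,.2),feed=.25)
arm.move_l(W(.085,-.008,.077),feed=.15)
snap("f0")
for x in(.06,.05,.04,.03,.02,.01,0,-.005):
    arm.move_l(W(x,-.008,.077),feed=.06)
    f=arm.current_force();print(x,round(arm.current_t(),2),(SR.T@f[:2]).round(2),round(f[2],2))
snap("f1")
E
```

```text
0.06 14.7 [ 0.41 -0.17] -0.09
0.05 15.02 [0.88 0.37] 0.63
0.04 15.33 [ 1.21 -0.04] 0.56
0.03 15.65 [ 0.26 -0.39] 0.44
0.02 15.97 [-0.97 -0.61] 0.65
0.01 16.28 [-0.02 -0.83] -0.12
0 16.6 [0.05 0.23] -0.44
-0.005 16.85 [ 0.11 -0.18] -0.05
```

View pics/f0.png

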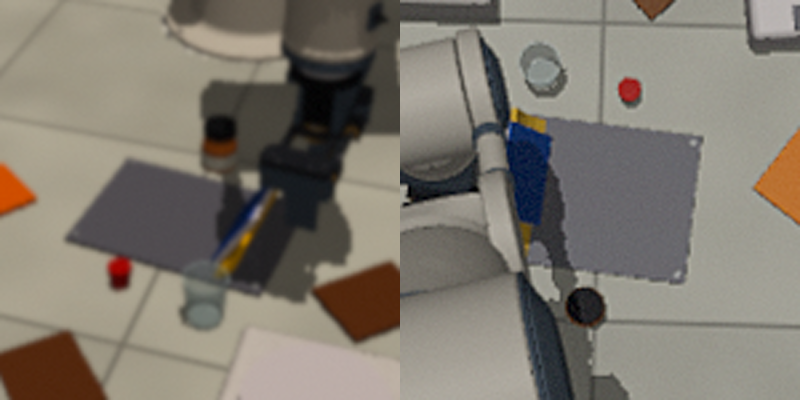

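View pics/f1.png

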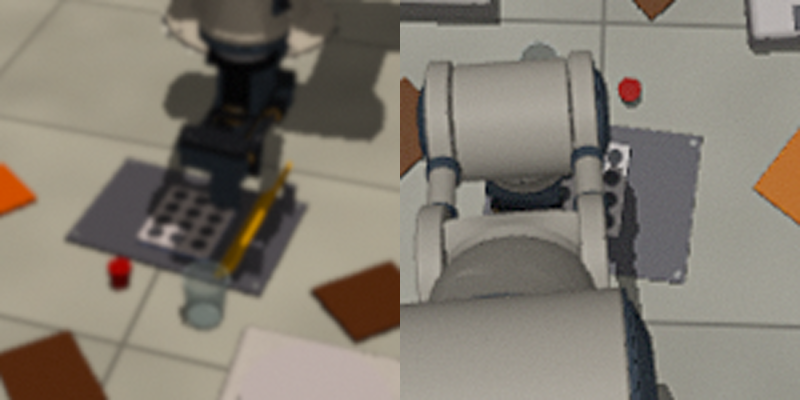

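The plate has fallen with its wells up (white at scene crop (187,215)). I'll raise the arm, move it clear and measure.

```bash
python3 - <<'E'
from h import *
arm.move_l(W(-.005,-.008,.25),feed=.25)
arm.move_to(W(.25,-.03,.3),OR(1))
arm.sleep(.3)
snap("g")
im=arm.snapshot("top");cv2.imwrite("pics/g_top.png",im[:,:,::-1])
cv2.imwrite("pics/g_crop.png",cv2.resize(im[140:260,240:360,::-1],(600,600),interpolation=2))
print(arm.current_t())
E
```

```text
19.2583
```

View pics/g.png

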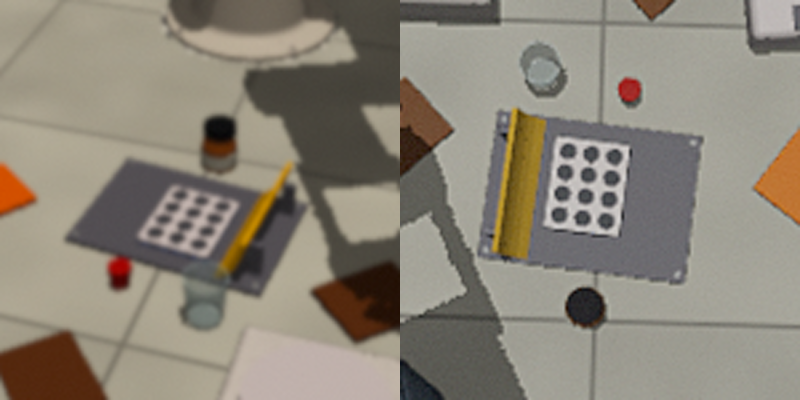

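View pics/g_crop.png

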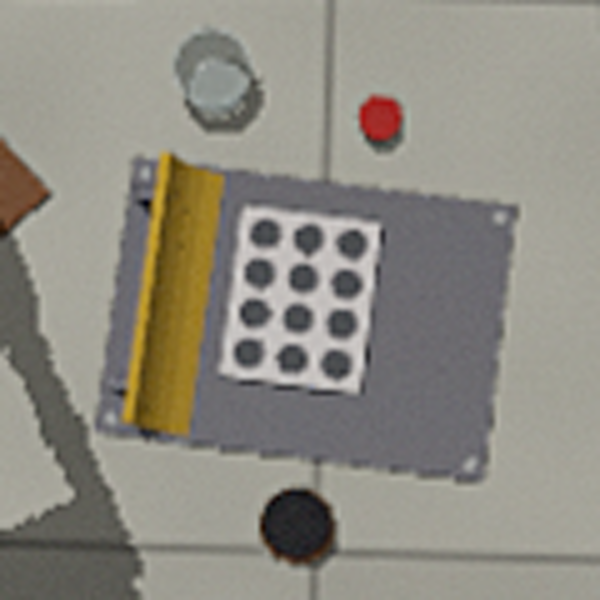

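```bash
python3 - <<'E'
from h import *
px=(np.array([(242,205),(383,220),(361,393),(220,375)])-2)/5+[240,140]
S=(ray("top",px,.018)[:,:2]-St)@SR*1e3;print(S.round(1).tolist(),S.mean(0))
a=arm.snapshot("top").astype(int);b=cv2.imread("pics/g_top.png")[:,:,::-1].astype(int)
print("moving px",int((abs(a-b).max(2)[170:240,260:345]>25).sum()), arm.current_force().round(2))
o=cv2.imread("pics/a_top.png")[:,:,::-1].astype(int)
for n,(c,r) in dict(jar=(300,245),beaker=(283,156),stopper=(316,164),flask=(175,200),mortar=(444,200),spatula=(435,248),bottle=(424,155)).items(): print(n,abs(a-o)[r-18:r+18,c-18:c+18].mean().round(1))
arm.sign_off()
E
```

```text
[[-14.1, -65.6], [-105.1, -67.6], [-105.3, 44.5], [-15.1, 44.6]] [-59.90264773 -11.0194045 ]
moving px 1 [ 0.33 -0.81  0.31]
jar 6.2
beaker 6.6
stopper 6.5
flask 59.8
mortar 6.5
spatula 6.6
bottle 6.1
the job is handed in; nothing more can be done
```

View pics/g_top.png

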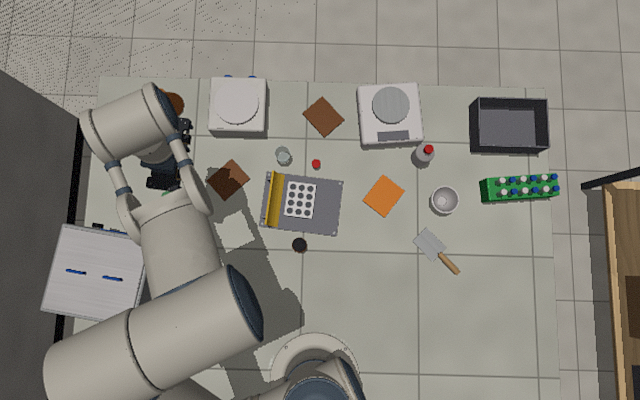

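I turned the spot plate over and handed the job in at about 19 s of the allowed 45 s. I pushed it into the backstop until it leaned there, then pushed its raised edge from behind, and it fell wells up.

**Plate:** in the last pictures it lies flat on the board with its wells up. Its middle is at about station (-60, -11) mm, well inside the required area. It was not moving, and the force on the tool was under 1 N, which is just noise.

**Bystanders:** the jar, beaker, stopper, mortar, spatula and wash bottle look the same in the top view as at the start.

**Not confirmed:** I couldn't check the flask, because the parked arm hides nearly all of it in the last top view, so that comparison failed. I didn't account for it when I parked the gripper almost over it. The fingertips stopped at 0.30 m, and the lowest the arm was set to go on that move was 0.25 m. The flask is 0.109 m tall, so I don't expect it was touched.

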